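# Shut the wire feeder's side cover and lock its quarter-turn fasteners

## Task

The welding wire feeder lies on its side on the bench with its hinged cover standing ajar. Push the cover down with the fingertips until it is fully shut, then set a fingertip in the slot of each of the cover's two quarter-turn fasteners and turn it clockwise to its stop, so that both lock the cover. It is all pushing and turning: do not raise the cover further, and do not pick up or shift the loose things lying about.

Things in the scene. Friction and masses are not known exactly. Their poses are not given: they have to be found in the camera images.
- feeder: suitcase wire feeder, fixed, lying on its side: case 300 mm along its x (-150, toward the robot, to +150) by 495 mm along its y (-205 to +290). Origin on the bench under the cover's centre, z up. The cover shuts on a rim 150 mm above the bench. From y +205 to +290 mm is a fixed black nose, 176 mm high. A carrying handle projects to x -203 mm, its top 86 mm above the bench.
- cover (a joint): opening of the grey cover, rad: 0 = shut on a firm stop; found at 0.18 to 0.38. A flat door 300 (feeder x) by 400 mm (y -200 to +200), 26 thick, hinged at its far lower edge (feeder x +150, 150 mm up), so the edge toward the robot stands up. Its friction hinge holds it where it is left; about 2 N down at the free edge moves it. Shut, its outer face is level, 176 mm above the bench.
- cover_edge (a point): middle of the free edge of the cover, on its outer face, 300 mm from the hinge line and 26 mm above the cover's underside; moves with the cover. Axes as the cover's: x from the free edge to the hinge, y along the edge, z out of the outer face.
- fastener_left (a joint): turn of the fastener at +y of the cover, rad: 0 = unlocked, slot at right angles to the free edge; 1.57 = locked, slot parallel to that edge, at a firm stop. Grows clockwise seen from above; found at 0 to 0.25. Friction of 0.1 N m holds it where left. Its cam tongue below swings under the case's rim; turned with the cover up, it keeps the cover from shutting.
- fastener_right (a joint): the same for the fastener at -y of the cover; it too locks clockwise.
- left_slot (a point): centre of the left fastener's mouth, on its axis, level with the cover's face, 55 mm in from the free edge, 125 mm to +y of the middle. A black round head, 83 mm across, flush in the cover, with a slot right across it: 34 mm wide (mouth chamfered to 40), 83 mm long, ends closed by the round hole, 20 mm deep to a steel floor. Own x runs along the slot and turns with it; z out of the cover.
- right_slot (a point): the same on the right fastener, 125 mm toward -y from the cover's middle.
- nozzle: a copper gas nozzle, 27 mm across and 58 mm tall, standing on end on the flat top of the feeder's black nose; a bystander, origin at the centre of its underside
- tin: an aluminium tin of 60 mm diameter, 75 mm tall, standing on the bench beside the feeder; a bystander, origin at the centre of its underside
- tube_offcut: a piece of steel tube 51 mm across and 90 mm tall, standing on end on the bench between the robot and the feeder; a bystander, origin at the centre of its underside
- magnet: an L-shaped magnetic welding square, legs about 75 mm, 18 mm thick, lying on the bench between the robot and the feeder; a bystander, origin under the middle of one leg
- pliers: a pair of pliers about 190 mm long, 18 mm thick, lying on the bench beyond the feeder's nose; a bystander, origin under the joint of its two halves
- brush: a wooden-backed wire brush, 200 mm long, 26 mm wide and high, lying on the bench beside the feeder; a bystander, origin at the centre of its underside
- reducer: a conical steel pipe reducer, 76 mm across the foot, 88 mm tall, standing on the bench; a bystander, origin at the centre of its underside

How it is judged:
By the outcome, as a careful person would: the job done as asked, in the order asked, and still so for the second after the job is handed in, with the robot touching nothing.
It also fails if it takes over 54 s, if anything falls off the work surface, if the arm or the gripper's body presses on something with over 40 N, if the wrist force passes 120 N, or if a joint passes its speed limit or range.

## Robot

A 7-joint arm with a two-finger parallel gripper is mounted at the origin on the work surface. World frame = base frame: x ahead of the robot, y to its left, z up, the work surface at z = 0. Lengths are in m, angles in rad, forces in N, time in s.
With the tool pointing down it reaches from about 0.4 to 0.75 m from the base axis. Payload 19.5 kg.
Tool frame: the origin (TCP) lies at the very end of the fingers, on their centre line; the grasp point (between the pads) lies 19 mm behind it; z points along the fingers, y is the line along which they close (so a half turn about z gives the same grasp; the last joint's range is limited). The gripper opens to 85 mm and grips with 20 to 120 N. Pads are 22 mm wide; open, the fingers measure 114 mm over their backs; the gripper's body (76 mm by 85 mm) begins 54 mm behind the grasp point. The pads swing forward as they close: fully open they stand 13 mm farther back than shut.
Start: joints at [1.192, 0.707, -0.028, 1.485, 0.022, 0.951, -0.075], TCP at [0.19, -0.543, 0.231] pointing down, gripper open.
Joint ranges: [-2.71, 2.71], [-0.32, 2.16], [-1.57, 1.52], [0, 2.45], [-1.46, 4.6], [0, 2.02], [-2.83, 2.83]. Speed limits (rad/s): [1.89, 1.89, 2.57, 2.57, 3.01, 3.01, 3.01].

## Interface

Orientations are given as [roll, pitch, yaw] about the fixed x, y, z axes, in that order (R = Rz(yaw) Ry(pitch) Rx(roll)).
In Python, from rig import ctrl gives the robot as it stands.
- The arm moves only by the tool step_arm, never from a script. Its argument "plan" is a list of rows, each an object of numbers: "tx", "ty", "tz": the shift along the tool's x, y, z in mm; "yaw": the turn about the tool's z in degrees. A call has 1 to 20 rows; each row is the pose to reach, as a shift and turn from the pose commanded when the call began, along the tool's axes at that moment; what a row does not reach only later rows make up. A row lasts 1/10 s, in which the tool goes at most 50 mm and 8.59 degrees, less where a joint would pass 70% of its speed; a pose out of reach is approached as far as the arm can. A call with a gripper value outside its range is refused whole. "gripper" is the opening, from -1 (shut) to 1 (fully open), set as the call begins (left out, the last holds). The fingers move at their own pace and stop on an object; "newtons" is the grip in N (left out, the last holds). Time passes only in rows, so rows that repeat a pose let the fingers close. It gives the time, the measured TCP pose, the force, the opening and the grip force at its end, in the units of the state.
- ctrl.state(): the state, without advancing time (a new reading comes with each control period).
- ctrl.camera(name): name is "side" or "top" or "wrist"; returns (picture, depth): 480x640x3 uint8, red, green, blue; 480x640 float32, m along the optical axis (not along the pixel's ray), 0 where there is no reading.
- ctrl.camera_info(name): a dict with "fx", "fy", "cx", "cy" (pixels), "dist_coeffs" ([k1, k2, p1, p2, k3] as OpenCV has them; the pictures are not rectified), "position" and "attitude" of the camera in the world. Camera axes: x right, y down, z forward; pixel columns grow to the right and rows downward; lengths in m; the calibration is good to about 2 mm. A picture is of the moment at which its call begins: read the wrist's pose just before it. camera_info takes no time and is no camera call; for the wrist camera it gives the pose at the moment of the call.
- ctrl.job_done(): hands the job in; it is judged then, once.
Trained networks look in the newest picture that a camera, given by its name, has taken for a name from the list of things; names that differ only in an ending like _2 or _b are one class to them, and where a whole thing is asked for, a point or a joint stands for the part that bears it (a point fixed in the world has none). Each returns a list of dicts, best first, with "confidence" (0 to 1); they miss things now and then, are a little off and sometimes report something else, mostly with a low value. They report only what shows in the picture. A call takes as long as a camera call.
- ctrl.silhouettes(camera, target): "mask" (480x640 bool, what is visible of it) and "point" ([column, row] in pixels, amid what is visible of it).
The state is a dict: "time_s": time; "joint_positions": joint angles; "dq": joint speeds; "effort": joint torques, N m; "ee_pos": TCP position; "orientation": TCP orientation; "force": force on the tool from outside, world axes, zero at the start; "wrist_torque": the same for the moment, N m; "opening": opening from 0.0 (shut) to 1.0 (fully open); "finger_force": force on a finger pad.
Only numpy, scipy, OpenCV 4.12 (cv2) and the standard library are available. Lean on these libraries where they do the work, as an engineer would, in place of code of your own. Each camera call takes 0.05 s, during which the arm holds its last target. There are 200 camera calls.

## Working session

There is one attempt and no reset: what is moved stays moved. The work goes in short steps, Python scripts to look and compute and a tool call to move; the robot and the scene stay as the last step left them, time stands still between calls to the robot, and variables do not carry over. Pictures are saved under pics/ and viewed, at most 10 in all, crops included, and the job is handed in when it is done.

Besides the shell and the picture viewer there is one more tool, called after "Emit:" as name(argument=value, ...), one argument or row to a line, values as JSON. step_arm: Moves the arm, as the interface text tells. Its arguments: {"type":"object","properties":{"plan":{"type":"array","items":{"type":"object","properties":{"tx":{"type":"number"},"ty":{"type":"number"},"tz":{"type":"number"},"yaw":{"type":"number"}}}},"gripper":{"type":"number"},"newtons":{"type":"number"}},"required":["plan"]}

```bash
mkdir -p pics; cat > h.py <<'E'
import numpy as np, cv2
from scipy.spatial.transform import Rotation as R
from rig import ctrl
def rot(a):
    a=np.array(a,float)
    return R.from_euler('xyz',a).as_matrix() if a.size==3 else (R.from_quat(a).as_matrix() if a.size==4 else a.reshape(3,3))
def cloud(info,d,m):
    v,u=np.nonzero(m&(d>0)); z=d[v,u]
    K=np.array([[info['fx'],0,info['cx']],[0,info['fy'],info['cy']],[0,0,1]])
    p=cv2.undistortPoints(np.stack([u,v],1).astype(np.float64).reshape(-1,1,2),K,np.array(info['dist_coeffs'],float)).reshape(-1,2)
    P=np.c_[p*z[:,None],z]
    return P@rot(info['attitude']).T+np.array(info['position'])
def save(img,n): cv2.imwrite('pics/'+n,img[:,:,::-1])
E
python3 - <<'E'
from h import *
s=ctrl.state(); print({k:np.round(s[k],3).tolist() for k in s})
for c in ['top','side']:
    im,d=ctrl.camera(c); i=ctrl.camera_info(c); print(c,i); save(im,c+'0.png')
    for t in ['cover','fastener_left','fastener_right','left_slot','feeder','nozzle','tin','tube_offcut','magnet','reducer','brush','pliers']:
        for o in ctrl.silhouettes(c,t)[:2]:
            P=cloud(i,d,o['mask'])
            print(t,round(o['confidence'],2),o['point'],o['mask'].sum(),np.round(np.median(P,0),3) if len(P) else '',np.round(P.max(0),3) if len(P) else '')
E
```

```text
{'time_s': 0.0, 'joint_positions': [1.192, 0.707, -0.028, 1.485, 0.022, 0.951, -0.075], 'dq': [0.001, 0.001, -0.0, 0.001, 0.001, -0.001, 0.001], 'effort': [-0.001, -88.323, 1.234, -23.617, 0.017, 0.007, 0.0], 'ee_pos': [0.19, -0.542, 0.231], 'orientation': [-3.141, 0.0, 0.337], 'force': [-0.294, -0.633, -0.341], 'wrist_torque': [0.005, 0.004, 0.047], 'finger_force': 0.0, 'opening': 0.999}
top {'fx': 481.79335697571685, 'fy': 481.79335697571685, 'cx': 317.7894618753976, 'cy': 239.7622495760149, 'dist_coeffs': array([-0.05611891,  0.        ,  0.        ,  0.        ,  0.        ]), 'position': array([ 0.49652586, -0.01891373,  1.23484684]), 'attitude': array([-3.06021037e+00, -1.89767593e-03, -1.55694163e+00])}
cover 0.75 [278.9, 218.0] 24703 [0.622 0.064 0.221] [0.794 0.275 0.264]
fastener_left 0.79 [220.4, 257.9] 1128 [0.535 0.187 0.237] [0.571 0.223 0.256]
fastener_right 0.83 [336.0, 251.6] 1198 [ 0.554 -0.067  0.236] [ 0.591 -0.024  0.26 ]
fastener_right 0.63 [136.1, 302.5] 813 [0.426 0.438 0.015] [0.523 0.479 0.026]
left_slot 0.68 [220.4, 257.9] 1148 [0.535 0.187 0.237] [0.572 0.
[... 1728 characters left out ...]
6 0.177] [0.916 0.397 0.265]
nozzle 0.86 [287.9, 298.2] 297 [0.556 0.317 0.22 ] [0.69  0.324 0.239]
tube_offcut 0.81 [356.7, 337.8] 714 [0.419 0.244 0.06 ] [0.443 0.255 0.094]
magnet 0.84 [396.2, 259.5] 394 [ 0.424 -0.138  0.019] [ 0.474 -0.075  0.024]
reducer 0.59 [372.6, 204.4] 71 [ 0.542 -0.29   0.078] [ 0.552 -0.277  0.093]
reducer 0.25 [303.7, 237.8] 10555 [0.611 0.12  0.223] [0.932 0.277 0.265]
brush 0.62 [300.7, 283.6] 24188 [0.578 0.226 0.177] [0.883 0.397 0.265]
brush 0.57 [398.8, 205.8] 269 [ 0.482 -0.398  0.025] [ 0.553 -0.375  0.031]
pliers 0.91 [327.8, 424.5] 1175 [0.415 0.444 0.016] [0.521 0.484 0.023]
pliers 0.17 [392.0, 257.5] 396 [ 0.424 -0.135  0.019] [ 0.474 -0.075  0.024]
```

```bash
python3 - <<'E'
from h import *
im,d=ctrl.camera('top'); i=ctrl.camera_info('top')
save(im,'a.png')
o=ctrl.silhouettes('top','cover')[0]; m=cv2.erode(o['mask'].astype(np.uint8),np.ones((7,7)))>0
P=cloud(i,d,m)
n=None;Q=P
for k in range(6):
    A=np.c_[Q[:,:2],np.ones(len(Q))]; n=np.linalg.lstsq(A,Q[:,2],rcond=None)[0]
    r=P[:,2]-np.c_[P[:,:2],np.ones(len(P))]@n; Q=P[abs(r)<.006]
print('plane',n,len(Q),len(P),'tilt',np.arctan(np.hypot(*n[:2])),'dir toward hinge yaw',np.degrees(np.arctan2(-n[1],-n[0])))
rect=cv2.minAreaRect((Q[:,:2]*1000).astype(np.float32)); print(rect, cv2.boxPoints(rect))
c,s=np.cos,np.sin
for t in ['fastener_left','fastener_right']:
    o=ctrl.silhouettes('top',t)[0]; mm=o['mask']; P=cloud(i,d,mm)
    r=P[:,2]-np.c_[P[:,:2],np.ones(len(P))]@n
    S=P[r<-.010]; 
    e=cv2.minAreaRect((P[:,:2]*1000).astype(np.float32)); 
    C=S[:,:2]-S[:,:2].mean(0); w,V=np.linalg.eigh(C.T@C); v=V[:,1]
    print(t,'head',e,'slot mean',S.mean(0),len(S),np.sqrt(w/len(S))*3.46,'ang',np.degrees(np.arctan2(v[1],v[0])))
E
```

```text
plane [-0.29116845 -0.02161705  0.40460955] 21601 22828 tilt 0.2840734506085461 dir toward hinge yaw 4.245987683086723
((634.15478515625, 65.76409912109375), (285.235107421875, 390.26025390625), 4.473904609680176) [[ 476.75067  249.17476]
 [ 507.19293 -139.89635]
 [ 791.5589  -117.64656]
 [ 761.11664  271.42456]]
fastener_left head ((535.2111206054688, 181.302001953125), (71.95771789550781, 83.45526123046875), 5.915352821350098) slot mean [0.53447834 0.18557043 0.22457533] 490 [0.03189241 0.07123954] ang -177.58796484584744
fastener_right head ((554.5421752929688, -66.00730895996094), (73.28897094726562, 82.93477630615234), 0.5313121676445007) slot mean [ 0.55309208 -0.06618739  0.22431196] 553 [0.03557978 0.07187328] ang 177.56136050668124
```

View pics/top0.png

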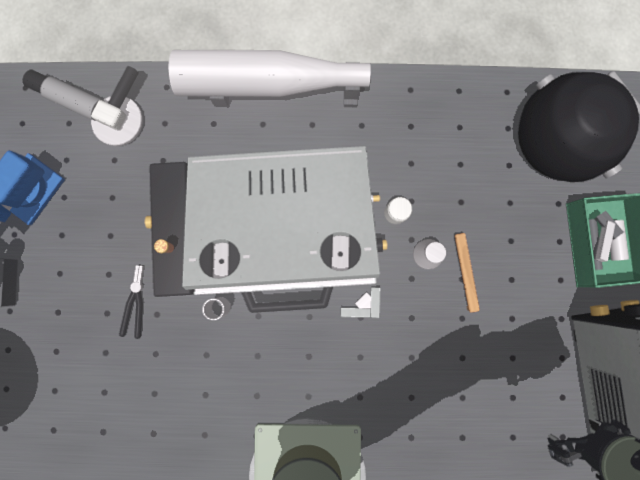

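The top view shows the cover as the grey quad with its free edge along row ~290 (columns 183–380). The slot heads are at about (220,260) and (341,252), and the nozzle is at (163,246). The cover is open about 0.28 rad and the feeder yaw is about 4.2°. Next I move above the free edge with the fingers shut.

Emit:
step_arm(
  plan=[
    {"tz": -45},
    {"tz": -90},
    {"tx": 31,"ty": -29,"tz": -90,"yaw": -5},
    {"tx": 62,"ty": -58,"tz": -90,"yaw": -10},
    {"tx": 93,"ty": -87,"tz": -90,"yaw": -15},
    {"tx": 124,"ty": -116,"tz": -90,"yaw": -20},
    {"tx": 155,"ty": -145,"tz": -90,"yaw": -25},
    {"tx": 186,"ty": -174,"tz": -90,"yaw": -30},
    {"tx": 217,"ty": -203,"tz": -90,"yaw": -35},
    {"tx": 248,"ty": -232,"tz": -90,"yaw": -40},
    {"tx": 279,"ty": -261,"tz": -90,"yaw": -45},
    {"tx": 310,"ty": -290,"tz": -90,"yaw": -50},
    {"tx": 341,"ty": -319,"tz": -90,"yaw": -55},
    {"tx": 372,"ty": -348,"tz": -90,"yaw": -60},
    {"tx": 403,"ty": -377,"tz": -90,"yaw": -65},
    {"tx": 434,"ty": -406,"tz": -90,"yaw": -70},
    {"tx": 465,"ty": -435,"tz": -90,"yaw": -75},
    {"tx": 490,"ty": -462,"tz": -90,"yaw": -75},
    {"tx": 490,"ty": -462,"tz": -90,"yaw": -75},
    {"tx": 490,"ty": -462,"tz": -90,"yaw": -75},
  ],
  gripper=-1,
  newtons=40,
)

```text
invalid input at $.plan[0]: expected keys tx, ty, tz, yaw
```

Emit:
step_arm(
  plan=[
    {"tx": 0,"ty": 0,"tz": -45,"yaw": 0},
    {"tx": 0,"ty": 0,"tz": -90,"yaw": 0},
    {"tx": 31,"ty": -29,"tz": -90,"yaw": -5},
    {"tx": 62,"ty": -58,"tz": -90,"yaw": -10},
    {"tx": 93,"ty": -87,"tz": -90,"yaw": -15},
    {"tx": 124,"ty": -116,"tz": -90,"yaw": -20},
    {"tx": 155,"ty": -145,"tz": -90,"yaw": -25},
    {"tx": 186,"ty": -174,"tz": -90,"yaw": -30},
    {"tx": 217,"ty": -203,"tz": -90,"yaw": -35},
    {"tx": 248,"ty": -232,"tz": -90,"yaw": -40},
    {"tx": 279,"ty": -261,"tz": -90,"yaw": -45},
    {"tx": 310,"ty": -290,"tz": -90,"yaw": -50},
    {"tx": 341,"ty": -319,"tz": -90,"yaw": -55},
    {"tx": 372,"ty": -348,"tz": -90,"yaw": -60},
    {"tx": 403,"ty": -377,"tz": -90,"yaw": -65},
    {"tx": 434,"ty": -406,"tz": -90,"yaw": -70},
    {"tx": 465,"ty": -435,"tz": -90,"yaw": -75},
    {"tx": 490,"ty": -462,"tz": -90,"yaw": -75},
    {"tx": 490,"ty": -462,"tz": -90,"yaw": -75},
    {"tx": 490,"ty": -462,"tz": -90,"yaw": -75},
  ],
  gripper=-1,
  newtons=40,
)

```text
time_s: 3.5
ee_pos: [0.4997, 0.0556, 0.3211]
orientation: [-3.141, 0.0, 1.647]
force: [-0.0, -0.6, 0.2]
opening: -0.001
finger_force: 0.0
```

Emit:
step_arm(
  plan=[
    {"tx": 0,"ty": 0,"tz": 30,"yaw": 0},
    {"tx": 0,"ty": 0,"tz": 55,"yaw": 0},
    {"tx": 0,"ty": 0,"tz": 65,"yaw": 0},
    {"tx": 0,"ty": 0,"tz": 72,"yaw": 0},
    {"tx": 0,"ty": 0,"tz": 79,"yaw": 0},
    {"tx": 0,"ty": 0,"tz": 86,"yaw": 0},
    {"tx": 0,"ty": 0,"tz": 93,"yaw": 0},
    {"tx": 0,"ty": 0,"tz": 100,"yaw": 0},
    {"tx": 0,"ty": 0,"tz": 107,"yaw": 0},
    {"tx": 0,"ty": 0,"tz": 114,"yaw": 0},
    {"tx": 0,"ty": 0,"tz": 121,"yaw": 0},
    {"tx": 0,"ty": 0,"tz": 127,"yaw": 0},
    {"tx": 0,"ty": 0,"tz": 132,"yaw": 0},
    {"tx": 0,"ty": 0,"tz": 136,"yaw": 0},
    {"tx": 0,"ty": 0,"tz": 139,"yaw": 0},
    {"tx": 0,"ty": 0,"tz": 141,"yaw": 0},
    {"tx": 0,"ty": 0,"tz": 142,"yaw": 0},
    {"tx": 0,"ty": 0,"tz": 143,"yaw": 0},
    {"tx": 0,"ty": 0,"tz": 144,"yaw": 0},
    {"tx": 0,"ty": 0,"tz": 144,"yaw": 0},
  ],
)

```text
time_s: 5.5
ee_pos: [0.4999, 0.0553, 0.1773]
orientation: [3.141, -0.0, 1.646]
force: [-0.6, 0.7, -0.2]
opening: 0.003
finger_force: 0.0
```

Emit:
step_arm(
  plan=[
    {"tx": 0,"ty": 0,"tz": 1,"yaw": 0},
    {"tx": 0,"ty": 0,"tz": 1.5,"yaw": 0},
    {"tx": 0,"ty": 0,"tz": 2,"yaw": 0},
    {"tx": 0,"ty": 0,"tz": 2.5,"yaw": 0},
    {"tx": 0,"ty": 0,"tz": 3,"yaw": 0},
    {"tx": 0,"ty": 0,"tz": 3,"yaw": 0},
  ],
)

```text
time_s: 6.1
ee_pos: [0.5, 0.0553, 0.1758]
orientation: [3.14, 0.0, 1.646]
force: [-9.4, -2.2, 36.9]
opening: -0.001
finger_force: 18.9
```

```bash
python3 - <<'E'
from h import *
s=ctrl.state(); print(s['force'],s['ee_pos'])
E
```

```text
[-9.44215889 -2.21629262 36.93443932] [0.50002289 0.05534748 0.1758157 ]
```

Emit:
step_arm(
  plan=[
    {"tx": 0,"ty": 0,"tz": -20,"yaw": 0},
    {"tx": 0,"ty": 0,"tz": -60,"yaw": 0},
    {"tx": 20,"ty": 6,"tz": -90,"yaw": 0},
    {"tx": 60,"ty": 14,"tz": -90,"yaw": 0},
    {"tx": 95,"ty": 22,"tz": -90,"yaw": 0},
    {"tx": 125,"ty": 26,"tz": -90,"yaw": 0},
    {"tx": 125,"ty": 26,"tz": -90,"yaw": 0},
    {"tx": 125,"ty": 26,"tz": -90,"yaw": 0},
  ],
  gripper=-0.15,
)

```text
time_s: 6.9
ee_pos: [0.5163, 0.182, 0.2641]
orientation: [-3.141, 0.0, 1.647]
force: [0.1, -1.2, -0.0]
opening: 0.421
finger_force: 0.0
```

```bash
cat > m.py <<'E'
from h import *
import sys
tag=sys.argv[1]
s=ctrl.state(); print(s['time_s'],s['ee_pos'],s['orientation'],s['opening'],s['force'])
for c in ['top','side','wrist']:
    i=ctrl.camera_info(c); im,d=ctrl.camera(c); save(im,c+tag+'.png')
    for t in ['fastener_left','fastener_right']:
        for o in ctrl.silhouettes(c,t)[:1]:
            m=o['mask']; P=cloud(i,d,m)
            if len(P)<50: continue
            # face-level plane 0.176
            F=P[abs(P[:,2]-.176)<.006]; S=P[P[:,2]<.163]; S=S[S[:,2]>.145]
            print(c,t,round(o['confidence'],2),np.round(o['point']),m.sum(),'bbox',np.round(cv2.minAreaRect((P[:,:2]*1000).astype(np.float32))[0]),len(F),len(S))
            if len(F)>50: print('   circle',cv2.minEnclosingCircle((F[:,:2]*1000).astype(np.float32)))
            if len(S)>30:
                r=cv2.minAreaRect((S[:,:2]*1000).astype(np.float32)); C=S[:,:2]-S[:,:2].mean(0); w,V=np.linalg.eigh(C.T@C); v=V[:,1]*np.sign(V[0,1])
                print('   slot',np.round(S.mean(0),4),np.round(r,1) if 0 else r,'ang',np.degrees(np.arctan2(v[1],v[0])))
    for o in ctrl.silhouettes(c,'cover')[:1]:
        P=cloud(i,d,cv2.erode(o['mask'].astype(np.uint8),np.ones((5,5)))>0); P=P[abs(P[:,2]-.18)<.015]
        if len(P)>200:
            A=np.c_[P[:,:2],np.ones(len(P))]; n=np.linalg.lstsq(A,P[:,2],rcond=None)[0]; print(c,'cover plane',n,cv2.minAreaRect((P[:,:2]*1000).astype(np.float32)))
E
python3 m.py 1
```

```text
6.9 [0.51631538 0.18204799 0.26411212] [-3.14143603e+00  1.70387768e-04  1.64658738e+00] 0.42053808856648284 [ 0.0739201  -1.22852317 -0.02741846]
top fastener_right 0.79 [336. 261.] 1089 bbox [540. -65.] 525 543
   circle ((539.0196533203125, -66.02476501464844), 41.004451751708984)
   slot [ 0.5394 -0.0669  0.1565] ((539.9169921875, -54.51457977294922), (58.19955825805664, 80.93663787841797), 89.54053497314453) ang -1.7672040217580167
top cover plane [1.17923173e-04 9.71658982e-04 1.76285963e-01] ((624.8004150390625, 65.86387634277344), (295.2568664550781, 393.8448791503906), 4.251278877258301)
side fastener_left 0.83 [333. 278.] 665 bbox [516. 181.] 404 195
   circle ((514.7385864257812, 179.17642211914062), 44.742286682128906)
   slot [0.5192 0.1703 0.1584] ((519.682373046875, 171.4571990966797), (78.33184814453125, 19.912738800048828), 4.74796199798584) ang 5.261124509629642
side cover plane [ 0.00374627 -0.00030314  0.17538983] ((616.6363525390625, 66.99758911132812), (295.02032470703125, 398.9307861328125), 3.8017420768737793)
wrist fastener_left 0.78 [317. 241.] 14469 bbox [519. 183.] 7640 6221
   circle ((518.6930541992188, 182.54000854492188), 42.09491729736328)
   slot [0.5184 0.1802 0.1556] ((517.5487670898438, 192.56271362304688), (83.3281478881836, 55.05862045288086), 4.271980285644531) ang 3.6285493099581623
wrist cover plane [ 5.81071654e-06 -5.75538666e-04  1.75210479e-01] ((603.4703979492188, 139.25303649902344), (271.205322265625, 248.2980194091797), 4.447823524475098)
```

View pics/wrist1.png

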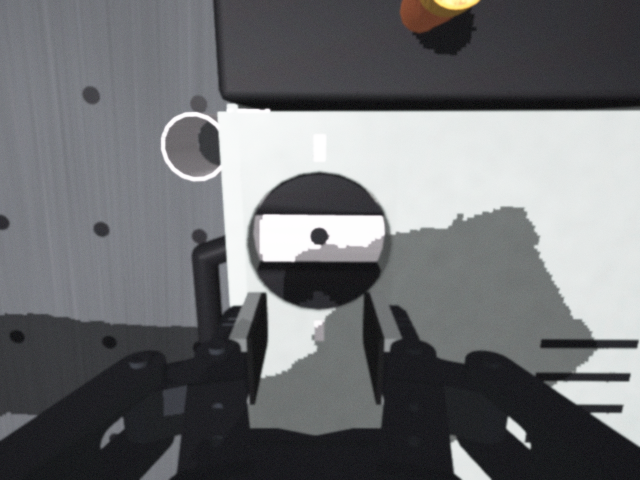

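The wrist view shows the left slot centred at (319,238) and the fingers lined up along it. The cover plane measures level at 0.176 m, so it is shut. Going down into the left slot.

Emit:
step_arm(
  plan=[
    {"tx": 0,"ty": 2,"tz": 30,"yaw": 0},
    {"tx": 0,"ty": 2,"tz": 60,"yaw": 0},
    {"tx": 0,"ty": 2,"tz": 78,"yaw": 0},
    {"tx": 0,"ty": 2,"tz": 85,"yaw": 0},
    {"tx": 0,"ty": 2,"tz": 90,"yaw": 0},
    {"tx": 0,"ty": 2,"tz": 95,"yaw": 0},
    {"tx": 0,"ty": 2,"tz": 99,"yaw": 0},
    {"tx": 0,"ty": 2,"tz": 102,"yaw": 0},
    {"tx": 0,"ty": 2,"tz": 103,"yaw": 0},
    {"tx": 0,"ty": 2,"tz": 103,"yaw": 0},
  ],
)

```text
time_s: 8.5
ee_pos: [0.5184, 0.1821, 0.1614]
orientation: [3.141, -0.0, 1.646]
force: [0.3, -0.3, 0.3]
opening: 0.427
finger_force: 0.0
```

Emit:
step_arm(
  plan=[
    {"tx": 0,"ty": 0,"tz": 0,"yaw": 6},
    {"tx": 0,"ty": 0,"tz": 0,"yaw": 12},
    {"tx": 0,"ty": 0,"tz": 0,"yaw": 18},
    {"tx": 0,"ty": 0,"tz": 0,"yaw": 24},
    {"tx": 0,"ty": 0,"tz": 0,"yaw": 30},
    {"tx": 0,"ty": 0,"tz": 0,"yaw": 36},
    {"tx": 0,"ty": 0,"tz": 0,"yaw": 42},
    {"tx": 0,"ty": 0,"tz": 0,"yaw": 48},
    {"tx": 0,"ty": 0,"tz": 0,"yaw": 54},
    {"tx": 0,"ty": 0,"tz": 0,"yaw": 60},
    {"tx": 0,"ty": 0,"tz": 0,"yaw": 66},
    {"tx": 0,"ty": 0,"tz": 0,"yaw": 72},
    {"tx": 0,"ty": 0,"tz": 0,"yaw": 78},
    {"tx": 0,"ty": 0,"tz": 0,"yaw": 84},
    {"tx": 0,"ty": 0,"tz": 0,"yaw": 84},
  ],
)

```text
time_s: 10.0
ee_pos: [0.5186, 0.1824, 0.1616]
orientation: [-3.141, -0.001, 0.178]
force: [0.4, 1.1, -0.2]
opening: 0.424
finger_force: 0.6
```

```bash
python3 -c "
from h import *
s=ctrl.state();print(s['wrist_torque'],s['joint_positions'])"
```

```text
[ 0.27974378 -0.1221903   0.01186916] [-0.43891333  0.76376478  0.0811178   1.67065761 -0.08627683  0.70979446
 -1.70744161]
```

Emit:
step_arm(
  plan=[
    {"tx": 0,"ty": 0,"tz": 0,"yaw": 3},
    {"tx": 0,"ty": 0,"tz": 0,"yaw": 6},
    {"tx": 0,"ty": 0,"tz": 0,"yaw": 9},
    {"tx": 0,"ty": 0,"tz": 0,"yaw": 11},
    {"tx": 0,"ty": 0,"tz": 0,"yaw": 13},
    {"tx": 0,"ty": 0,"tz": 0,"yaw": 13},
  ],
)

```text
time_s: 10.6
ee_pos: [0.5186, 0.1822, 0.1615]
orientation: [-3.141, -0.001, -0.047]
force: [4.1, 1.8, 0.7]
opening: 0.427
finger_force: 2.0
```

```bash
python3 -c "
from h import *
s=ctrl.state();print(s['wrist_torque'],s['orientation'])"
```

```text
[ 0.51209344 -0.68243679  0.05133945] [-3.14120857e+00 -6.17487023e-04 -4.69974533e-02]
```

Emit:
step_arm(
  plan=[
    {"tx": 0,"ty": 0,"tz": 0,"yaw": 2},
    {"tx": 0,"ty": 0,"tz": 0,"yaw": 4},
    {"tx": 0,"ty": 0,"tz": 0,"yaw": 5},
    {"tx": 0,"ty": 0,"tz": 0,"yaw": 6},
    {"tx": 0,"ty": 0,"tz": 0,"yaw": 6},
  ],
)

```text
time_s: 11.1
ee_pos: [0.5186, 0.1822, 0.1615]
orientation: [-3.141, -0.001, -0.154]
force: [4.8, 3.4, 2.3]
opening: 0.425
finger_force: 2.6
```

```bash
python3 -c "
from h import *
s=ctrl.state();print(s['wrist_torque'],s['orientation'])"
```

```text
[ 0.53182886 -0.87915575  0.02955808] [-3.14111804e+00 -5.46874305e-04 -1.53507222e-01]
```

Emit:
step_arm(
  plan=[
    {"tx": 0,"ty": 0,"tz": 0,"yaw": 2},
    {"tx": 0,"ty": 0,"tz": 0,"yaw": 4},
    {"tx": 0,"ty": 0,"tz": 0,"yaw": 5},
    {"tx": 0,"ty": 0,"tz": 0,"yaw": 6},
    {"tx": 0,"ty": 0,"tz": 0,"yaw": 6},
  ],
)

```text
time_s: 11.6
ee_pos: [0.5187, 0.1822, 0.1615]
orientation: [-3.141, -0.001, -0.256]
force: [5.0, 1.4, 2.9]
opening: 0.428
finger_force: 23.3
```

```bash
python3 -c "
from h import *
s=ctrl.state();print(s['wrist_torque'],s['orientation'])
i=ctrl.camera_info('wrist');im,d=ctrl.camera('wrist');save(im,'w2.png')"
```

```text
[ 0.37057871 -1.06062178  1.46149282] [-3.14134913e+00 -8.51007957e-04 -2.56320368e-01]
```

View pics/w2.png

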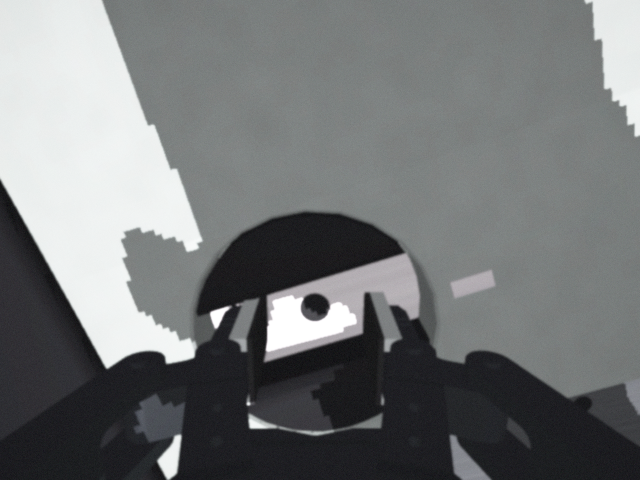

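The wrist moment jumped to 1.46 N·m, and the picture shows the slot lying parallel to the free edge and in line with the mark at (472,284). The left fastener is at its stop. Backing the turn off, lifting, and going over to the right slot.

Emit:
step_arm(
  plan=[
    {"tx": 0,"ty": 0,"tz": 0,"yaw": -7},
    {"tx": 0,"ty": 0,"tz": 0,"yaw": -14},
    {"tx": 0,"ty": 0,"tz": -10,"yaw": -14},
    {"tx": 0,"ty": 0,"tz": -40,"yaw": -14},
    {"tx": 0,"ty": 0,"tz": -80,"yaw": -21},
    {"tx": 6,"ty": 18,"tz": -100,"yaw": -28},
    {"tx": 17,"ty": 48,"tz": -100,"yaw": -35},
    {"tx": 28,"ty": 80,"tz": -100,"yaw": -42},
    {"tx": 39,"ty": 110,"tz": -100,"yaw": -49},
    {"tx": 50,"ty": 141,"tz": -100,"yaw": -56},
    {"tx": 61,"ty": 172,"tz": -100,"yaw": -63},
    {"tx": 72,"ty": 203,"tz": -100,"yaw": -70},
    {"tx": 83,"ty": 235,"tz": -100,"yaw": -77},
    {"tx": 83,"ty": 235,"tz": -100,"yaw": -84},
    {"tx": 83,"ty": 235,"tz": -100,"yaw": -91},
    {"tx": 83,"ty": 235,"tz": -100,"yaw": -98},
    {"tx": 83,"ty": 235,"tz": -100,"yaw": -103},
    {"tx": 83,"ty": 235,"tz": -100,"yaw": -103},
    {"tx": 83,"ty": 235,"tz": -100,"yaw": -103},
  ],
)

```text
time_s: 13.55
ee_pos: [0.5387, -0.0665, 0.2615]
orientation: [-3.141, 0.0, 1.536]
force: [-0.0, 0.1, 0.3]
opening: 0.425
finger_force: 0.0
```

```bash
python3 m.py 3
```

```text
13.55 [ 0.53871636 -0.06649102  0.26153094] [-3.14094095e+00  1.31795364e-04  1.53560846e+00] 0.4251594550050415 [-0.04212839  0.11389542  0.26753821]
top fastener_left 0.66 [224. 266.] 1086 bbox [520. 182.] 542 526
   circle ((519.8662719726562, 182.69696044921875), 41.8115234375)
   slot [0.5203 0.183  0.1566] ((509.1346130371094, 182.6792755126953), (58.03089904785156, 78.61128997802734), 1.4749144315719604) ang -85.0129394374583
top cover plane [1.37733739e-04 5.55147811e-04 1.76271693e-01] ((623.8294067382812, 64.631591796875), (294.5405578613281, 395.1108703613281), 4.4156060218811035)
side fastener_left 0.72 [330. 282.] 562 bbox [518. 179.] 316 226
   circle ((517.2855224609375, 180.6439208984375), 43.85597610473633)
   slot [0.5219 0.1736 0.1578] ((520.8394775390625, 172.91709899902344), (29.488670349121094, 65.93112182617188), 3.6001882553100586) ang -85.19953418344181
side fastener_right 0.86 [355. 221.] 380 bbox [534. -68.] 237 96
   circle ((535.3356323242188, -69.21308898925781), 43.50640869140625)
   slot [ 0.5377 -0.0825  0.1588] ((537.538818359375, -81.43699645996094), (16.437501907348633, 73.10604858398438), 86.93325805664062) ang -1.7475969638004327
side cover plane [0.00334487 0.00036986 0.17559855] ((618.38037109375, 68.47421264648438), (295.6051330566406, 395.5411071777344), 4.1823883056640625)
wrist fastener_right 0.78 [316. 244.] 14871 bbox [539. -70.] 7834 6362
   circle ((537.1466064453125, -66.35775756835938), 42.947147369384766)
   slot [ 0.5371 -0.0692  0.1556] ((537.8914794921875, -55.163177490234375), (59.16203308105469, 84.30058288574219), 87.73324584960938) ang -2.0164894504949094
wrist cover plane [-9.10516642e-05  1.48306801e-03  1.75243490e-01] ((604.5106811523438, -31.204437255859375), (248.81813049316406, 210.0142059326172), 4.269949913024902)
```

View pics/wrist3.png

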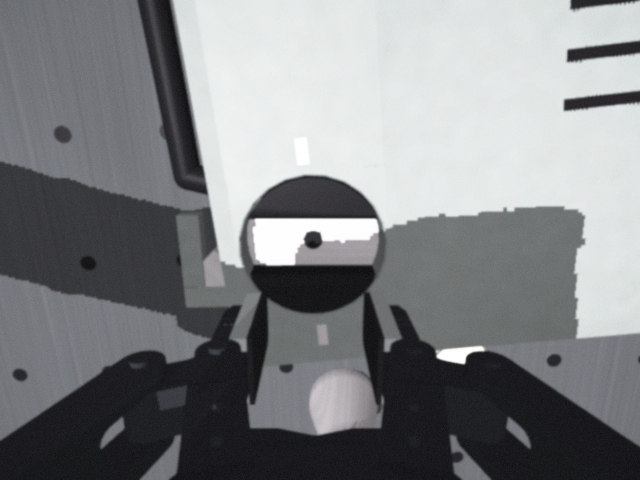

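The left slot now lies at −85°, parallel to the free edge. The right slot is centred at (314,241) and aligned with the fingers. Going down and turning.

Emit:
step_arm(
  plan=[
    {"tx": 0,"ty": -1,"tz": 30,"yaw": 0},
    {"tx": 0,"ty": -1,"tz": 60,"yaw": 0},
    {"tx": 0,"ty": -1,"tz": 76,"yaw": 0},
    {"tx": 0,"ty": -1,"tz": 83,"yaw": 0},
    {"tx": 0,"ty": -1,"tz": 88,"yaw": 0},
    {"tx": 0,"ty": -1,"tz": 93,"yaw": 0},
    {"tx": 0,"ty": -1,"tz": 97,"yaw": 0},
    {"tx": 0,"ty": -1,"tz": 100,"yaw": 0},
    {"tx": 0,"ty": -1,"tz": 100,"yaw": 0},
  ],
)

```text
time_s: 15.05
ee_pos: [0.538, -0.0663, 0.1612]
orientation: [-3.142, -0.0, 1.541]
force: [-0.4, 0.1, 0.4]
opening: 0.427
finger_force: 0.0
```

Emit:
step_arm(
  plan=[
    {"tx": 0,"ty": 0,"tz": 0,"yaw": 6},
    {"tx": 0,"ty": 0,"tz": 0,"yaw": 12},
    {"tx": 0,"ty": 0,"tz": 0,"yaw": 18},
    {"tx": 0,"ty": 0,"tz": 0,"yaw": 24},
    {"tx": 0,"ty": 0,"tz": 0,"yaw": 30},
    {"tx": 0,"ty": 0,"tz": 0,"yaw": 36},
    {"tx": 0,"ty": 0,"tz": 0,"yaw": 42},
    {"tx": 0,"ty": 0,"tz": 0,"yaw": 48},
    {"tx": 0,"ty": 0,"tz": 0,"yaw": 54},
    {"tx": 0,"ty": 0,"tz": 0,"yaw": 60},
    {"tx": 0,"ty": 0,"tz": 0,"yaw": 66},
    {"tx": 0,"ty": 0,"tz": 0,"yaw": 72},
    {"tx": 0,"ty": 0,"tz": 0,"yaw": 78},
    {"tx": 0,"ty": 0,"tz": 0,"yaw": 84},
    {"tx": 0,"ty": 0,"tz": 0,"yaw": 90},
    {"tx": 0,"ty": 0,"tz": 0,"yaw": 94},
    {"tx": 0,"ty": 0,"tz": 0,"yaw": 97},
    {"tx": 0,"ty": 0,"tz": 0,"yaw": 99},
    {"tx": 0,"ty": 0,"tz": 0,"yaw": 101},
    {"tx": 0,"ty": 0,"tz": 0,"yaw": 101},
  ],
)

```text
time_s: 17.05
ee_pos: [0.5376, -0.0665, 0.1615]
orientation: [3.141, 0.001, -0.223]
force: [-5.4, -3.3, 3.5]
opening: 0.427
finger_force: 8.9
```

```bash
python3 -c "
from h import *
s=ctrl.state();print(s['wrist_torque'],s['orientation'])"
```

```text
[-0.71032001  1.03548594  0.37818502] [ 3.14127834e+00  6.69688786e-04 -2.22708783e-01]
```

Emit:
step_arm(
  plan=[
    {"tx": 0,"ty": 0,"tz": 0,"yaw": 1},
    {"tx": 0,"ty": 0,"tz": 0,"yaw": 2},
    {"tx": 0,"ty": 0,"tz": 0,"yaw": 3},
    {"tx": 0,"ty": 0,"tz": 0,"yaw": 3},
  ],
)

```text
time_s: 17.45
ee_pos: [0.5376, -0.0665, 0.1615]
orientation: [3.141, 0.001, -0.272]
force: [-5.9, -3.1, 4.6]
opening: 0.427
finger_force: 31.7
```

```bash
python3 -c "
from h import *
s=ctrl.state();print(s['wrist_torque'],s['orientation'])"
```

```text
[-0.8194309   1.20145375  1.85733634] [ 3.14096694e+00  6.45255635e-04 -2.72463041e-01]
```

The moment rose to 1.86 N·m, so the right fastener is at its stop. Backing off and lifting clear.

Emit:
step_arm(
  plan=[
    {"tx": 0,"ty": 0,"tz": 0,"yaw": -7},
    {"tx": 0,"ty": 0,"tz": 0,"yaw": -15},
    {"tx": 0,"ty": 0,"tz": -10,"yaw": -15},
    {"tx": 0,"ty": 0,"tz": -40,"yaw": -15},
    {"tx": 0,"ty": 0,"tz": -80,"yaw": -15},
    {"tx": 0,"ty": 0,"tz": -110,"yaw": -15},
    {"tx": 0,"ty": 40,"tz": -130,"yaw": -15},
    {"tx": 0,"ty": 80,"tz": -130,"yaw": -15},
    {"tx": 0,"ty": 120,"tz": -130,"yaw": -15},
    {"tx": 0,"ty": 120,"tz": -130,"yaw": -15},
    {"tx": 0,"ty": 120,"tz": -130,"yaw": -15},
  ],
)

```text
time_s: 18.55
ee_pos: [0.5055, -0.182, 0.292]
orientation: [-3.141, -0.001, -0.017]
force: [0.1, 0.8, -0.6]
opening: 0.422
finger_force: 0.0
```

```bash
python3 m.py 4
```

```text
18.55 [ 0.50551013 -0.18196659  0.29197331] [-3.14090911e+00 -8.76950022e-04 -1.68395871e-02] 0.4219950408840527 [ 0.08229631  0.77205377 -0.58275005]
top fastener_left 0.69 [226. 266.] 1056 bbox [520. 183.] 520 520
   circle ((520.21923828125, 181.88877868652344), 40.9584846496582)
   slot [0.5202 0.1828 0.1565] ((512.8424682617188, 180.37464904785156), (67.18756103515625, 78.5142822265625), 22.424089431762695) ang -84.95530972022134
top fastener_right 0.71 [337. 261.] 1125 bbox [540. -66.] 551 544
   circle ((538.8186645507812, -65.49674987792969), 42.03066635131836)
   slot [ 0.5397 -0.0664  0.1564] ((546.9146728515625, -64.27134704589844), (64.01081085205078, 82.51813507080078), 17.962297439575195) ang -85.31249160242001
top cover plane [0.00049512 0.00062529 0.17603251] ((624.9219360351562, 65.07806396484375), (292.4598388671875, 390.98236083984375), 4.4317193031311035)
side fastener_left 0.61 [330. 280.] 580 bbox [517. 177.] 333 221
   circle ((518.156005859375, 181.8029022216797), 42.62784194946289)
   slot [0.5214 0.1723 0.1577] ((521.3900146484375, 172.22352600097656), (29.5
[... 289 characters left out ...]
, (30.045167922973633, 57.19340133666992), 5.009402275085449) ang 88.88426732968874
side cover plane [2.92170386e-03 8.43781948e-05 1.75900253e-01] ((618.0729370117188, 68.755126953125), (293.4757385253906, 395.736572265625), 4.4444475173950195)
wrist fastener_right 0.56 [137. 182.] 12819 bbox [538. -66.] 6888 5652
   circle ((537.2462768554688, -66.79753112792969), 42.786312103271484)
   slot [ 0.5364 -0.0645  0.1555] ((545.230712890625, -65.99137878417969), (80.76226806640625, 67.11908721923828), 80.41732788085938) ang -86.15375097505094
wrist cover plane [0.00073589 0.0016329  0.17480073] ((563.868896484375, -51.34272003173828), (163.30459594726562, 176.78001403808594), 4.093222141265869)
```

View pics/top4.png

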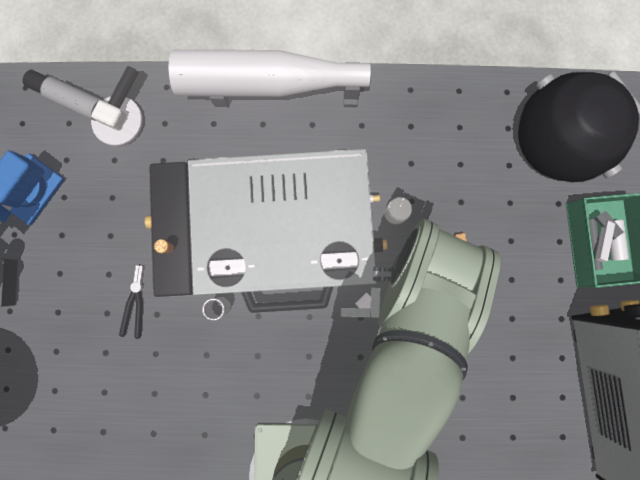

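The top view shows both slots, at (227,267) and (339,261), parallel to the free edge and in line with the marks. The cover is level, and the loose things in view are where they were. The arm is clear of everything.

```bash
python3 -c "
from rig import ctrl
print(ctrl.job_done())"
```

```text
the job is handed in; nothing more can be done
None
```

The cover is fully shut and both fasteners are turned clockwise to their stops; I handed the job in at about 19 s, with the arm clear and no loose thing touched.

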